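# Size a brush in the graded brush stand

### The arm

A 6-joint arm with a two-finger parallel gripper is mounted at the origin on the work surface. World frame = base frame: x ahead of the robot, y to its left, z up, the work surface at z = 0. Lengths are in mm, angles in rad, forces in N, time in s.
With the tool pointing down it reaches from about 350 to 975 mm from the base axis. Payload 7.1 kg.
Tool frame: the origin (TCP) lies on the front face of the gripper's body, between the roots of the fingers; the fingertips stand 80 mm ahead of it and the grasp point (between the pads) lies 61 mm ahead of it (env.tips_ahead is the distance from the TCP to the fingertips, in mm); z points along the fingers, y is the direction in which the jaws open and shut (so a half turn about z gives the same grasp; the last joint's range is limited). The gripper opens to 88 mm and grips with 3 to 60 N. Pads are 20 mm wide; open, the fingers measure 115 mm over their backs; the gripper's body (75 mm by 178 mm) begins 61 mm behind the grasp point.
Start: joints at [-1.139, 0.423, 1.63, -0, 1.089, -0.019], TCP at [272.318, -562.537, 302.675] pointing down, gripper open.
Joint ranges: [-3, 3], [-0.9, 2.11], [0.09, 2.58], [-1.31, 4.45], [0.11, 2.69], [-2.54, 2.54]. Speed limits (rad/s): [2.39, 2.39, 3.01, 3.14, 3.14, 3.14].

### API

Orientations are given as a unit quaternion [x, y, z, w].
In Python, from station import env, set_gripper, viewer, workorder gives the robot as it stands. Calls block until the motion is done:
- env.reach(position, orientation): joint-space move of the TCP to a pose.
- env.move_l(position, rot=None, rate=150, f_stop=None): straight line of the TCP; rot=None keeps the orientation; rate is the mean speed in mm/s. With f_stop (N) it stops when the force on the tool has changed by that much, and returns True; else False.
- env.move_joints(angles): joint-space move.
- set_gripper(opening): finger opening in mm; the grip force is fixed at half the most; returns when the fingers have stopped.
- env.hold(seconds).
- env.ik(position, orientation): joint angles nearest the present ones, or None.
- env.read_state(): the state.
- viewer.camera(name): name is "scene" or "top"; returns the picture (420x560x3 uint8, blue, green, red); there is no depth.
- viewer.camera_params(name): a dict with "fx", "fy", "cx", "cy" (pixels), "pose" (4x4, takes a point from camera to world coordinates). Camera axes: x right, y up, looking along -z (the intrinsics and any distortion apply to the point x, -y, -z); pixel columns grow to the right and rows downward; lengths in mm; the calibration is good to about 2 mm. A picture is of the moment at which its call begins. camera_params takes no time and is no camera call.
A pose or a line that the arm cannot do raises env.IKError and nothing moves.
- workorder.sign_off(): hands the job in, once; it reports no verdict.
The state is a dict: "time_s": time; "qpos": joint angles; "dq": joint speeds; "tau": joint torques, N m; "tool_pos": TCP position; "orientation": TCP orientation; "force": force on the tool from outside, world axes, zero at the start; "wrist_torque": the same for the moment, N m; "width": finger opening in mm.
Only numpy, scipy, OpenCV 4.12 (cv2) and the standard library are available. Lean on these libraries where they do the work, as an engineer would, in place of code of your own. Each camera call takes 0.05 s, during which the arm holds its last target.

### The job

The brush standing in the little white pot has not been sized. Try its shaft, butt down, in the rings of the graded stand, first the widest and then each next smaller one, passing it well through every ring that takes it, until a ring stops it; feel for that stop gently and do not force the brush. Then leave it standing upright in the smallest ring that took it, butt on the base board, and leave the other brushes and things on the counter where they are.

Things in the scene. Friction and masses are not known exactly. Their poses are not given: they have to be found in the camera images.
- brush_a_grip (a point): Grip point of brush_a: on its axis, 108 mm above the butt, in the middle of the black ferrule (30 mm across, the part to grip, straight from 88 to 124 mm above the butt); z up along the brush. The brush to be sized is the one standing in the white pot; the other two stand in the wooden block. Which brush is where changes from start to start.
- brush_a: Short capped writing brush, upright, butt down, about 70 g, 150 mm tall; origin: centre of the butt (10 mm above the table at the start), z up. Plain round wooden shaft 88 mm long, butt edge rounded 0.8 mm, 16, 20 or 24 mm thick (the three brushes have one of each, found out by trying), then a black ferrule and clear cap: a cylinder 30 mm across and 62 mm long, alike on all three.
- brush_b_grip (a point): Grip point of brush_b: on its axis, 108 mm above the butt, in the middle of the black ferrule (30 mm across, the part to grip, straight from 88 to 124 mm above the butt); z up along the brush. The brush to be sized is the one standing in the white pot; the other two stand in the wooden block. Which brush is where changes from start to start.
- brush_b: Short capped writing brush, upright, butt down, about 70 g, 150 mm tall; origin: centre of the butt (10 mm above the table at the start), z up. Plain round wooden shaft 88 mm long, butt edge rounded 0.8 mm, 16, 20 or 24 mm thick (the three brushes have one of each, found out by trying), then a black ferrule and clear cap: a cylinder 30 mm across and 62 mm long, alike on all three.
- brush_c_grip (a point): Grip point of brush_c: on its axis, 108 mm above the butt, in the middle of the black ferrule (30 mm across, the part to grip, straight from 88 to 124 mm above the butt); z up along the brush. The brush to be sized is the one standing in the white pot; the other two stand in the wooden block. Which brush is where changes from start to start.
- brush_c: Short capped writing brush, upright, butt down, about 70 g, 150 mm tall; origin: centre of the butt (10 mm above the table at the start), z up. Plain round wooden shaft 88 mm long, butt edge rounded 0.8 mm, 16, 20 or 24 mm thick (the three brushes have one of each, found out by trying), then a black ferrule and clear cap: a cylinder 30 mm across and 62 mm long, alike on all three.
- stand: Graded brush stand, fixed: dark wooden base board 100 x 270 x 15 mm (x, y, z), two end cheeks and a shelf 62 mm deep, top 70 mm above the table, with four steel rings in a row along the stand's y, 52 mm apart, from the widest at +y to the smallest at -y; open space below the rings down to the base board. Origin: centre of the underside; z up.
- ring1_mouth (a point): Centre of the mouth (upper face) of the widest ring: bore 25 mm, 35 mm outside, 13 mm tall, mouth 73 mm above the table, 58 mm above the base board; axes as the stand's. The smallest ring that takes a shaft is 1 mm wider than it, the next ring 3 mm too narrow.
- ring2_mouth (a point): Centre of the mouth (upper face) of the second ring: bore 21 mm, 35 mm outside, 13 mm tall, mouth 73 mm above the table, 58 mm above the base board; axes as the stand's. The smallest ring that takes a shaft is 1 mm wider than it, the next ring 3 mm too narrow.
- ring3_mouth (a point): Centre of the mouth (upper face) of the third ring: bore 17 mm, 35 mm outside, 13 mm tall, mouth 73 mm above the table, 58 mm above the base board; axes as the stand's. The smallest ring that takes a shaft is 1 mm wider than it, the next ring 3 mm too narrow.
- ring4_mouth (a point): Centre of the mouth (upper face) of the smallest ring: bore 13 mm, 35 mm outside, 13 mm tall, mouth 73 mm above the table, 58 mm above the base board; axes as the stand's. The smallest ring that takes a shaft is 1 mm wider than it, the next ring 3 mm too narrow.
- ring1: The widest ring (bore 25 mm). Each ring is bedded in a rubber grommet and gives a little when pressed down: about 3 N per mm, 8 mm at most, and springs back. Origin: centre of its lower face, 60 mm above the table.
- ring2: The second ring (bore 21 mm). Each ring is bedded in a rubber grommet and gives a little when pressed down: about 3 N per mm, 8 mm at most, and springs back. Origin: centre of its lower face, 60 mm above the table.
- ring3: The third ring (bore 17 mm). Each ring is bedded in a rubber grommet and gives a little when pressed down: about 3 N per mm, 8 mm at most, and springs back. Origin: centre of its lower face, 60 mm above the table.
- ring4: The smallest ring (bore 13 mm). Each ring is bedded in a rubber grommet and gives a little when pressed down: about 3 N per mm, 8 mm at most, and springs back. Origin: centre of its lower face, 60 mm above the table.
- pot: A small round white ceramic pot, fixed, about 56 mm across and 45 mm tall, bore about 40 mm, inner floor 10 mm above the table; origin at the centre of its underside. The brush to be sized stands in it.
- block_top (a point): Centre of the top face of the pale wooden stock block, fixed, 70 x 150 x 45 mm (x, y, z), with two 37 mm bores 36 mm either side of this point along its y axis, floors 10 mm above the table; one of the other brushes stands in each.
- ink: Black ink jar, loose, 52 mm across and 85 mm tall; origin at the centre of its underside. A bystander.
- seal: Stone seal, loose, 24 mm square and 59 mm tall; origin at the centre of its underside. A bystander.
- bowl: Blue ceramic water bowl, loose, 100 mm across and 40 mm tall; origin at the centre of its underside. A bystander.
- mug: White mug, loose, 76 mm across and 85 mm tall; origin at the centre of its underside. A bystander.
- rest: White ceramic brush rest with five humps, loose, 110 x 22 mm and 35 mm tall; origin at the centre of its underside. A bystander.
- weight: Brass paperweight bar, loose, 30 x 180 x 16 mm; origin at the centre of its underside. A bystander.

How it is judged:
By the outcome, as a careful person would: the job done as asked, in the order asked, and still so for the second after the job is handed in, with the robot touching nothing.
It also fails if it takes over 64 s, if anything falls off the work surface, if the arm or the gripper's body presses on something with over 40 N, if the wrist force passes 120 N, or if a joint passes its speed limit or range.

## Working session

There is one attempt and no reset: what is moved stays moved. The work goes in short steps, each a Python script; the robot and the scene stay as the last script left them, time stands still between calls to the robot, and variables do not carry over. Pictures are saved under pics/ and viewed, and the job is handed in when it is done.

```bash
ls; mkdir -p pics; python3 - <<'E'
from station import env, set_gripper, viewer, workorder
import cv2
for n in ("scene","top"):
    im=viewer.camera(n); cv2.imwrite(f"pics/{n}0.png",im)
    p=viewer.camera_params(n); print(n,p)
s=env.read_state(); print(s)
E
```

```text
pics
scene {'fx': 379.64715452312424, 'fy': 379.64715452312424, 'cx': 280.44982184217434, 'cy': 213.2826125707451, 'pose': array([[ 5.45479818e-01, -6.95915053e-01,  4.67069596e-01,
         9.69963359e+02],
       [ 8.38113361e-01,  4.55722010e-01, -2.99805677e-01,
        -1.33741193e+02],
       [-4.21461192e-03,  5.54995215e-01,  8.31842863e-01,
         8.03273938e+02],
       [ 0.00000000e+00,  0.00000000e+00,  0.00000000e+00,
         1.00000000e+00]])}
top {'fx': 489.83922457511636, 'fy': 489.83922457511636, 'cx': 272.20839942191424, 'cy': 213.58085892886237, 'pose': array([[-2.79869582e-02,  9.89032881e-01, -1.45019619e-01,
         4.18941077e+02],
       [-9.99588086e-01, -2.86126706e-02, -2.23033326e-03,
         1.40016050e+02],
       [-6.35527151e-03,  1.44897463e-01,  9.89426266e-01,
         1.14944330e+03],
       [ 0.00000000e+00,  0.00000000e+00,  0.00000000e+00,
         1.00000000e+00]])}
{'time_s': 0.1, 'qpos': array([-1.13899707e+00,  4.23777478e-01,  1.63058522e+00, -1.71581732e-06,
        1.08858863e+00, -1.89816248e-02]), 'dq': array([ 3.40074340e-04, -1.80866067e-03, -8.55940605e-05,  5.79729972e-04,
        5.61062825e-04, -5.89507189e-04]), 'tau': array([ 2.06064451e-04, -5.45611989e+01, -2.74320477e+01,  6.44551311e-02,
        1.88499084e-02, -3.72277100e-05]), 'tool_pos': array([ 272.16760781, -562.20716054,  301.98234084]), 'orientation': array([ 9.74706609e-01,  2.23487283e-01, -1.39971226e-04, -6.64760916e-04]), 'force': array([-0.28799189, -0.07583978, -1.39815101]), 'wrist_torque': array([ 0.02172105, -0.00363073,  0.03933235]), 'width': 87.7968948394507}
```

View pics/scene0.png

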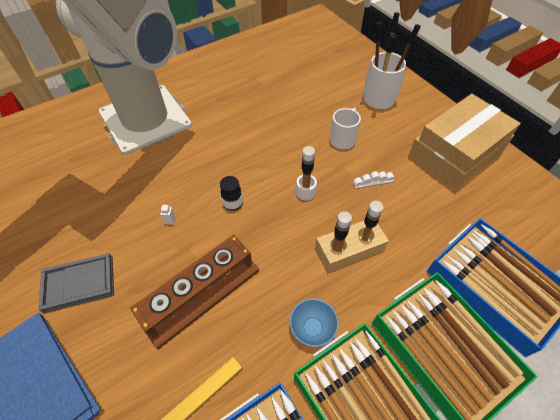

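View pics/top0.png

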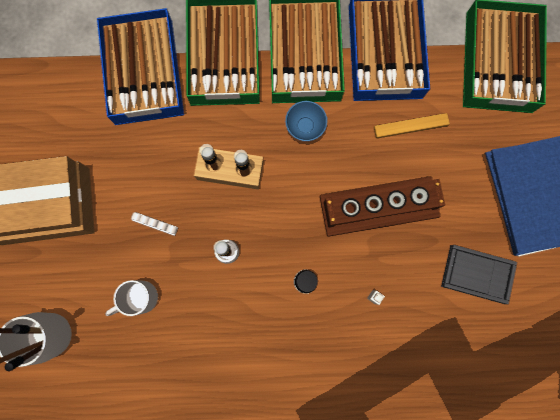

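The top view shows the stand rings at about (351,208), (374,204), (397,200) and (420,196), the pot and brush at (226,250), and the block at (229,167). Next I'll zoom in for accuracy.

```bash
python3 - <<'E'
import cv2,numpy as np
t=cv2.imread("pics/top0.png");s=cv2.imread("pics/scene0.png")
a=cv2.resize(t[180:225,330:440],None,fx=7,fy=7,interpolation=cv2.INTER_CUBIC)
b=cv2.resize(s[240:320,140:245],None,fx=7,fy=7,interpolation=cv2.INTER_CUBIC)
cv2.imwrite("pics/c1.png",a);cv2.imwrite("pics/c2.png",b)
c=cv2.resize(t[225:275,200:255],None,fx=7,fy=7,interpolation=cv2.INTER_CUBIC)
d=cv2.resize(s[140:205,285:330],None,fx=7,fy=7,interpolation=cv2.INTER_CUBIC)
h=max(c.shape[0],d.shape[0])
z=np.zeros((h,c.shape[1]+d.shape[1],3),np.uint8);z[:c.shape[0],:c.shape[1]]=c;z[:d.shape[0],c.shape[1]:]=d
cv2.imwrite("pics/c3.png",z)
E
```

```text
(no output)
```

View pics/c1.png

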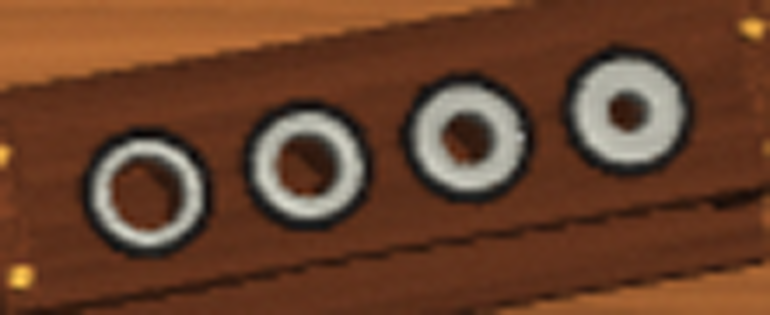

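View pics/c2.png

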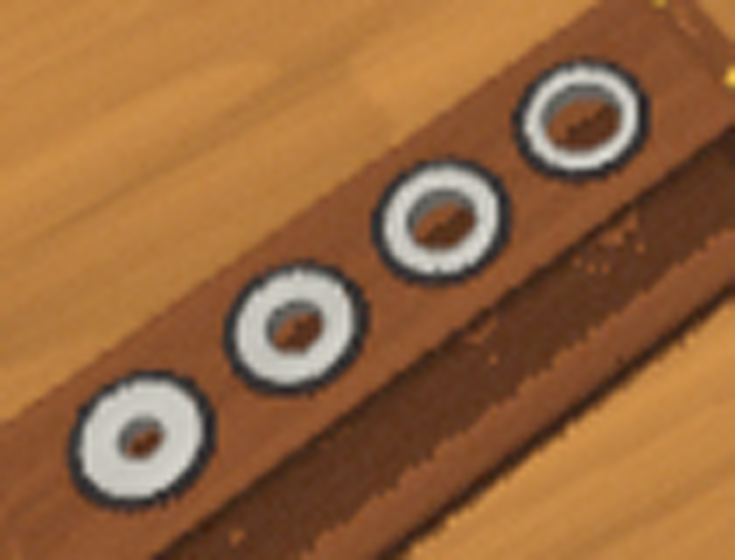

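View pics/c3.png

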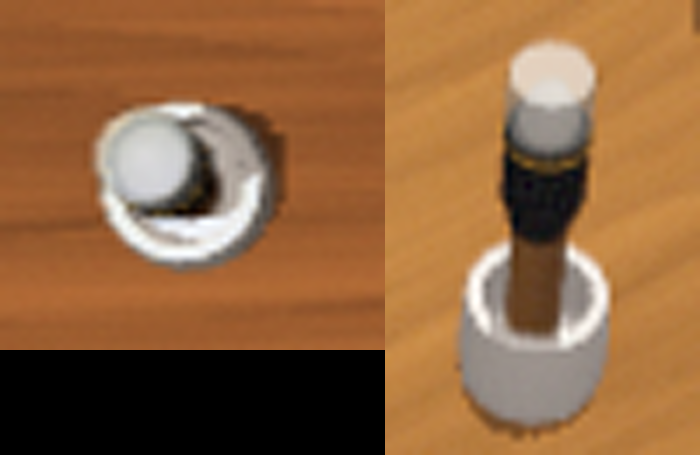

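```bash
cat > h.py <<'E'
import numpy as np,cv2
def ray(p,u,v):
    d=np.array([(u-p["cx"])/p["fx"],-(v-p["cy"])/p["fy"],-1.0])
    R=p["pose"][:3,:3];return p["pose"][:3,3],R@d
def at_z(p,u,v,z):
    o,d=ray(p,u,v);return (o+d*(z-o[2])/d[2])
def proj(p,X):
    q=p["pose"][:3,:3].T@(np.asarray(X,float)-p["pose"][:3,3])
    return np.array([p["cx"]-p["fx"]*q[0]/q[2],p["cy"]+p["fy"]*q[1]/q[2]])
E
python3 - <<'E'
from station import viewer
from h import *
P={n:viewer.camera_params(n) for n in("scene","top")}
def rings(n,box):
    im=cv2.imread(f"pics/{n}0.png");x0,y0,x1,y1=box
    c=cv2.resize(im[y0:y1,x0:x1],None,fx=8,fy=8,interpolation=cv2.INTER_CUBIC).astype(int)
    m=((c.min(2)>105)&((c.max(2)-c.min(2))<60)).astype(np.uint8)
    r=[]
    for k in cv2.findContours(m,cv2.RETR_EXTERNAL,cv2.CHAIN_APPROX_NONE)[0]:
        if cv2.contourArea(k)<3000: continue
        e=cv2.fitEllipse(cv2.convexHull(k)); u=(e[0][0]+.5)/8-.5+x0; v=(e[0][1]+.5)/8-.5+y0
        r.append((u,v,e[1][0]/8,e[1][1]/8))
    return r
for n,b in(("top",(330,180,440,225)),("scene",(140,240,245,320))):
    R=sorted(rings(n,b),key=lambda r:r[0]); W=[]
    for r in R:
        w=at_z(P[n],r[0],r[1],73);W.append(w);print(n,np.round(r,2),np.round(w,1))
    W=np.array(W)
    print(np.linalg.norm(np.diff(W,axis=0),axis=1), W.mean(0), np.degrees(np.arctan2(*(W[-1]-W[0])[:2])))
print("top cap",at_z(P["top"],222.0,248,160),"scene cap",at_z(P["scene"],308.9,151,160))
print("scene/pot rim c", at_z(P["scene"],285+(535-385)/7,140+298/7,45),at_z(P["top"],200+186/7.,225+182/7.,45))
for n,u,v in(("block",229,167),("ink",306,281),("bowl",306,121),("mug",135,298)): print(n,at_z(P["top"],u,v,45 if n!='ink' else 85))
E
```

```text
top [350.63 207.09  14.88  15.46] [586.2 -32.2  73. ]
top [373.52 203.16  14.81  15.35] [593.6 -83.5  73. ]
top [396.44 199.34  14.55  15.43] [ 600.7 -135.    73. ]
top [419.3  195.47  14.68  15.27] [ 608.  -186.4   73. ]
[51.84217791 51.94700897 51.92861233] [ 597.15534793 -109.29433996   73.        ] 171.96372686508627
scene [159.57 302.21  15.75  18.72] [ 606.7 -189.8   73. ]
scene [181.59 286.24  15.35  17.67] [ 599.6 -138.4   73. ]
scene [202.57 271.04  15.05  16.88] [592.6 -87.   73. ]
scene [222.55 256.43  14.66  16.54] [585.2 -35.6  73. ]
[51.90325134 51.87973409 51.97742566] [ 596.03379452 -112.72384563   73.        ] -7.947716218769699
top cap [496.58724518 245.69834259 160.        ] scene cap [500.93774068 245.89543311 160.        ]
scene/pot rim c [501.8056809  245.78501767  45.        ] [498.55068322 247.75936142  45.        ]
block [692.52369868 239.33059088  45.        ]
ink [426.28097271  73.83067066  85.        ]
bowl [797.63715271  57.24212661  45.        ]
mug [399.7544542  453.21077526  45.        ]
```

```bash
python3 - <<'E'
from station import env,set_gripper,viewer
from h import *
Q=[1,0,0,0]
for p in([499,246,300],[499,246,179],[587,-34,290],[608,-188,290],[608,-188,184]):
    for q in([1,0,0,0],[0,1,0,0]):
        j=env.ik(p,q);print(p,q,None if j is None else np.round(j,2))
env.reach([499,246,300],Q)
cv2.imwrite("pics/t1.png",viewer.camera("top"));cv2.imwrite("pics/s1.png",viewer.camera("scene"))
s=env.read_state();print(s["time_s"],s["tool_pos"],s["force"])
E
```

```text
[499, 246, 300] [1, 0, 0, 0] [ 0.44  0.33  1.79 -0.    1.03  2.01]
[499, 246, 300] [0, 1, 0, 0] [ 0.44  0.33  1.79 -0.    1.03 -1.13]
[499, 246, 179] [1, 0, 0, 0] [ 0.44  0.5   1.86 -0.    0.78  2.01]
[499, 246, 179] [0, 1, 0, 0] [ 0.44  0.5   1.86 -0.    0.78 -1.13]
[587, -34, 290] [1, 0, 0, 0] [-0.08  0.38  1.72 -0.    1.03  1.49]
[587, -34, 290] [0, 1, 0, 0] [-0.08  0.38  1.72 -0.    1.03 -1.65]
[608, -188, 290] [1, 0, 0, 0] [-0.32  0.45  1.61 -0.    1.07  1.25]
[608, -188, 290] [0, 1, 0, 0] [-0.32  0.45  1.61 -0.    1.07 -1.89]
[608, -188, 184] [1, 0, 0, 0] [-0.32  0.59  1.67 -0.    0.88  1.25]
[608, -188, 184] [0, 1, 0, 0] [-0.32  0.59  1.67 -0.    0.88 -1.89]
3.15 [499.27359901 245.48927349 299.97078593] [-0.38210849 -0.60050449 -0.43232354]
```

View pics/s1.png

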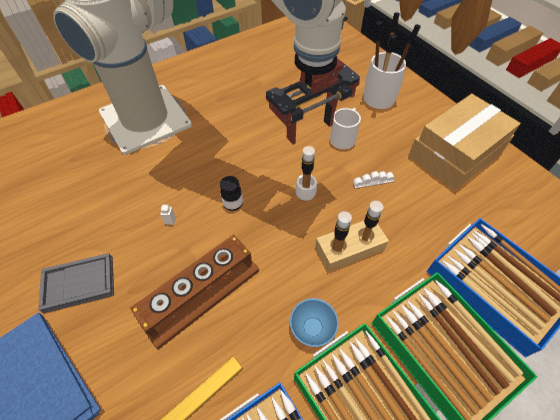

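```bash
python3 - <<'E'
from station import env,set_gripper,viewer
from h import *
env.move_l([499,246,179],rate=120)
im=viewer.camera("scene");p=viewer.camera_params("scene")
s=env.read_state();print(s["time_s"],s["tool_pos"],s["force"])
print(proj(p,[499,246,118]),proj(p,[499,246,160]),proj(p,[499,202,99]),proj(p,[499,290,99]))
cv2.imwrite("pics/s2.png",cv2.resize(im[60:220,220:420],None,fx=3.7,fy=3.7,interpolation=cv2.INTER_CUBIC))
E
```

```text
4.3583 [499.46346828 246.21349795 179.80501321] [ 0.04267927  0.24896866 -1.0844091 ]
[307.43801919 162.67631001] [308.44581117 150.45711625] [291.94903472 175.63662774] [321.639627   160.38030308]
```

View pics/s2.png

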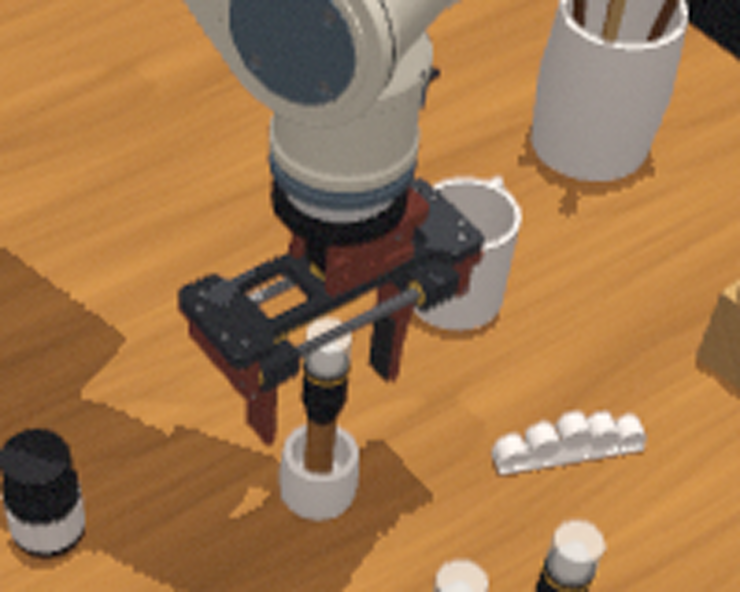

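```bash
python3 - <<'E'
from station import env,set_gripper,viewer
from h import *
set_gripper(40); set_gripper(20)
s=env.read_state();print(s["time_s"],s["width"],s["tool_pos"],s["force"])
env.move_l([499,246,240],rate=100)
s=env.read_state();print(s["time_s"],s["width"],s["tool_pos"],s["force"])
env.move_l([499,246,290],rate=150)
env.reach([585.7,-33.9,265],[1,0,0,0])
s=env.read_state();print(s["time_s"],s["width"],s["tool_pos"],s["force"])
im=viewer.camera("scene");t=viewer.camera("top")
cv2.imwrite("pics/s3.png",im);cv2.imwrite("pics/t3.png",t)
cv2.imwrite("pics/s3c.png",cv2.resize(im[170:300,140:280],None,fx=4.5,fy=4.5,interpolation=cv2.INTER_CUBIC))
E
```

```text
5.5583 29.38077300711511 [499.02623276 246.01680268 179.02162211] [-0.13952205 -0.75490476  0.65647369]
6.3167 29.514077567876022 [498.69390095 245.8581086  239.66904904] [-0.69459579  0.36644551 -0.93378969]
7.9333 29.558613278993022 [585.47975892 -33.01431813 264.69020642] [ 0.32422163  0.91880759 -0.01585941]
```

View pics/s3c.png

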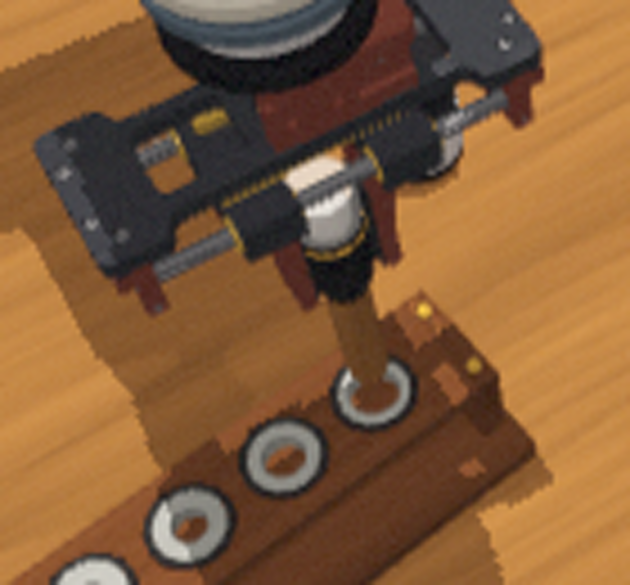

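View pics/t3.png

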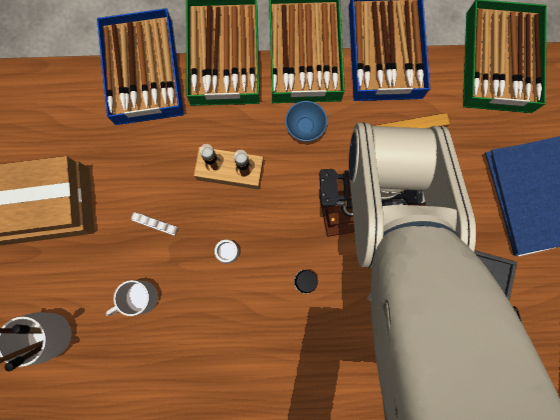

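```bash
cat >> h.py <<'E'
def overlay(im,p,box,f,butt,top=None,rads=(10,),path="pics/o.png"):
    x0,y0,x1,y1=box
    z=cv2.resize(im[y0:y1,x0:x1],None,fx=f,fy=f,interpolation=cv2.INTER_CUBIC)
    def px(X):
        q=proj(p,X);return tuple(int(round(a)) for a in ((q-[x0,y0]+.5)*f))
    butt=np.array(butt,float); top=butt+[0,0,150] if top is None else np.array(top,float)
    for h,r in((0,10),(88,15),(150,15)):
        c=butt+(top-butt)*h/150
        pts=[px(c+[r*np.cos(a),r*np.sin(a),0]) for a in np.linspace(0,6.283,40)]
        cv2.polylines(z,[np.array(pts)],True,(0,255,0),1)
    cv2.line(z,px(butt),px(top),(255,255,0),1)
    cv2.imwrite(path,z)
E
python3 - <<'E'
from station import env,viewer
from h import *
im=viewer.camera("scene");p=viewer.camera_params("scene")
s=env.read_state();t=s["tool_pos"];print(t,s["orientation"],s["time_s"])
overlay(im,p,(195,195,245,265),8,[t[0],t[1],t[2]-169],path="pics/o1.png")
E
```

```text
[585.67391776 -32.50005843 265.09934028] [ 9.99999525e-01  9.70782290e-04  4.33194193e-05 -7.39630720e-05] 8.0833
```

View pics/o1.png

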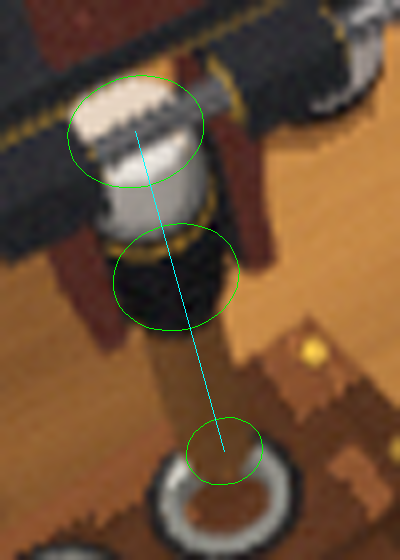

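```bash
python3 - <<'E'
from station import env,viewer
from h import *
env.move_l([586.5,-32.4,248],rate=60); env.hold(0.3)
im=viewer.camera("scene");p=viewer.camera_params("scene")
s=env.read_state();t=s["tool_pos"];print(t,s["force"],s["wrist_torque"],s["time_s"])
z=im[225:280,195:250]; cv2.imwrite("pics/o2.png",cv2.resize(z,None,fx=10,fy=10,interpolation=cv2.INTER_CUBIC))
overlay(im,p,(195,195,250,280),7,[t[0]-2,t[1]-3.1,t[2]-169],path="pics/o3.png")
E
```

```text
[586.61992288 -32.49335598 248.22394377] [-0.12082154  0.36862387 -0.34387729] [-0.02039629 -0.00646976  0.04388694] 8.8667
```

View pics/o2.png

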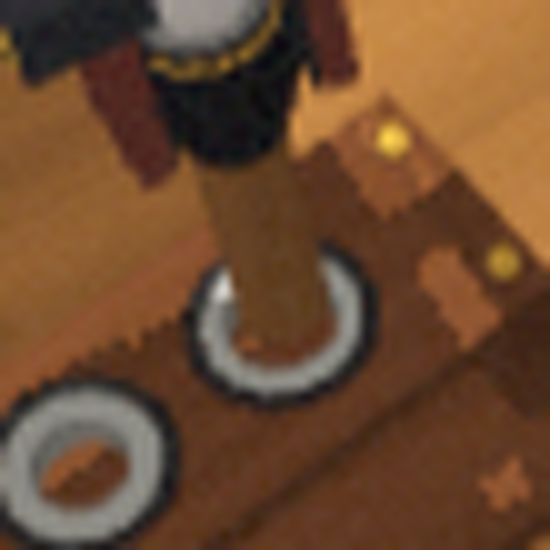

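View pics/o3.png

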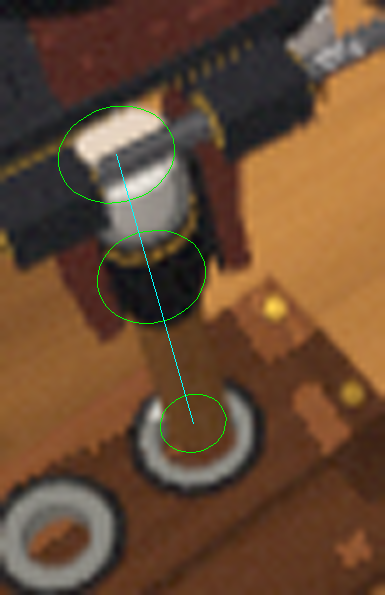

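```bash
cat >> h.py <<'E'
from station import env,viewer,set_gripper
def st(l=""):
    s=env.read_state();print(l,round(s["time_s"],2),"pos",np.round(s["tool_pos"],2),"F",np.round(s["force"],2),"M",np.round(s["wrist_torque"],2),"w",round(s["width"],2));return s
E
python3 - <<'E'
from h import *
env.move_l([585.5,-32.3,248],rate=60);env.hold(.2);st()
r=env.move_l([585.5,-32.3,225],rate=25,f_stop=3);print(r);st()
im=viewer.camera("scene");z=im[205:280,195:250]; cv2.imwrite("pics/o4.png",cv2.resize(z,None,fx=8,fy=8,interpolation=cv2.INTER_CUBIC))
E
```

```text
9.32 pos [585.53 -32.31 248.05] F [-0.13 -0.74 -0.49] M [ 0.05  0.04 -0.04] w 29.28
False
 10.38 pos [585.61 -32.32 225.16] F [-0.04  0.16 -0.29] M [-0.01  0.05  0.04] w 29.36
```

View pics/o4.png

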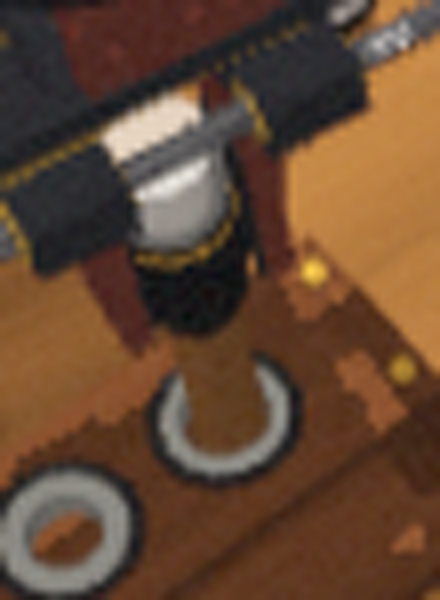

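```bash
python3 - <<'E'
from h import *
c=np.array([585.5,-32.3,197.])
r=env.move_l(c,rate=40,f_stop=4);print(r);env.hold(.2);st("deep")
if not r:
  for d in([0,1,0],[0,-1,0],[1,0,0],[-1,0,0]):
    r=env.move_l(c+4.*np.array(d),rate=8,f_stop=1.8); st(f"{d} {r}")
    env.move_l(c,rate=30)
  env.hold(.2);st("back")
E
```

```text
False
deep 11.48 pos [585.65 -32.31 197.27] F [0.16 0.47 0.19] M [ 0.05  0.07 -0.01] w 29.4
[0, 1, 0] True 11.78 pos [585.42 -31.45 196.81] F [-0.12 -1.65  0.57] M [-0.22 -0.16 -0.06] w 29.61
[0, -1, 0] False 12.68 pos [585.49 -36.31 196.99] F [ 0.46  0.9  -0.26] M [ 0.1   0.03 -0.03] w 29.68
[1, 0, 0] True 13.47 pos [588.72 -32.41 196.36] F [-0.12  1.2  -2.05] M [ 0.03 -0.02  0.01] w 29.49
[-1, 0, 0] True 14.02 pos [584.68 -32.38 196.82] F [ 1.1  -0.52  0.03] M [-0.04 -0.3  -0.02] w 29.47
back 14.47 pos [585.31 -32.28 196.79] F [-0.19 -0.74 -0.55] M [0.06 0.02 0.  ] w 29.37
```

```bash
cat >> h.py <<'E'
def avg(n=6):
    F=[];M=[]
    for _ in range(n):
        env.hold(.02);s=env.read_state();F.append(s["force"]);M.append(s["wrist_torque"])
    return s["tool_pos"],np.mean(F,0),np.mean(M,0)
E
python3 - <<'E'
from h import *
c=np.array([587.,-34.3,197.])
env.move_l(c,rate=30); p,f,m=avg(10);print(p,f,m)
for d in([0,-1,0],[1,0,0]):
    for k in np.arange(2,6.1,.5):
        env.move_l(c+k*np.array(d),rate=12)
        p,f,m=avg(4);print(d,k,np.round(p,2),np.round(f,2),np.round(m,3))
        if abs(m[0])>.15 or abs(m[1])>.15: break
    env.move_l(c,rate=40)
st()
E
```

```text
[586.95695686 -34.31643024 196.98456593] [ 0.15100995  0.15268403 -0.61366879] [0.02710017 0.02329245 0.00946214]
[0, -1, 0] 2.0 [587.01 -36.35 197.03] [ 0.01  0.06 -0.96] [0.024 0.005 0.016]
[0, -1, 0] 2.5 [587.   -36.66 197.  ] [ 0.2   1.56 -1.18] [0.342 0.011 0.001]
[1, 0, 0] 2.0 [589.02 -34.35 196.95] [ 0.02 -0.3  -0.64] [0.049 0.    0.007]
[1, 0, 0] 2.5 [589.49 -34.29 197.  ] [ 0.31 -0.25 -1.24] [0.034 0.017 0.018]
[1, 0, 0] 3.0 [589.79 -34.3  196.92] [-1.28  0.39 -0.8 ] [-0.002  0.239  0.009]
 17.1 pos [586.95 -34.31 197.05] F [ 0.25 -0.45 -1.16] M [-0.01 -0.04 -0.03] w 29.39
```

```bash
python3 - <<'E'
from h import *
env.move_l([587.,-33.85,197],rate=30)
env.move_l([587.,-33.85,254],rate=80)
c=np.array([594.27,-85.35])
env.move_l([*c,254],rate=100)
env.move_l([*c,247],rate=50);env.hold(.2);st("over2")
r=env.move_l([*c,226],rate=15,f_stop=3);print(r);st();print(avg())
im=viewer.camera("scene");z=im[215:300,170:245]; cv2.imwrite("pics/o5.png",cv2.resize(z,None,fx=7,fy=7,interpolation=cv2.INTER_CUBIC))
E
```

```text
over2 19.38 pos [594.37 -85.15 247.08] F [-0.56  0.33 -1.22] M [-0.01 -0.02 -0.02] w 29.53
False
 20.93 pos [594.34 -85.36 226.1 ] F [ 0.08  0.44 -0.51] M [0.03 0.02 0.07] w 29.62
(array([594.31284462, -85.37106273, 226.10154506]), array([ 0.0181074 , -0.07131406, -0.49316685]), array([ 0.02795657,  0.00868044, -0.01292428]))
```

View pics/o5.png

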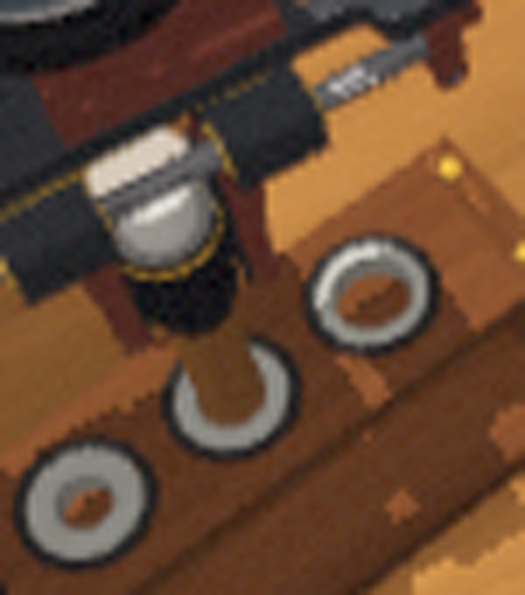

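Ring 2 has taken the shaft with almost no force. Next I'll push it well through, then try ring 3.

```bash
python3 - <<'E'
from h import *
c=np.array([594.3,-85.35])
r=env.move_l([*c,199],rate=30,f_stop=4);print(r);print([np.round(a,2) for a in avg()]);
assert not r
env.move_l([*c,254],rate=60)
d=np.array([601.57,-136.85])
env.move_l([*d,254],rate=100)
env.move_l([*d,247],rate=50);env.hold(.25);st("over3")
r=env.move_l([*d,226],rate=8,f_stop=2.5);print(r);print([np.round(a,2) for a in avg(10)]);
im=viewer.camera("scene");z=im[215:310,150:235]; cv2.imwrite("pics/o6.png",cv2.resize(z,None,fx=6.3,fy=6.3,interpolation=cv2.INTER_CUBIC))
st()
E
```

```text
False
[array([594.44, -85.4 , 199.25]), array([-0.09, -0.18, -0.28]), array([ 0.03, -0.  ,  0.  ])]
over3 24.5 pos [ 601.65 -136.7   247.12] F [ 1.2   0.59 -1.21] M [0.05 0.02 0.01] w 29.8
True
[array([ 601.52, -136.86,  240.44]), array([ 0.18, -0.31,  3.11]), array([-0.03, -0.09,  0.  ])]
 25.84 pos [ 601.51 -136.84  240.4 ] F [ 0.62 -0.12  3.95] M [-0.1  -0.22 -0.05] w 29.41
```

View pics/o6.png

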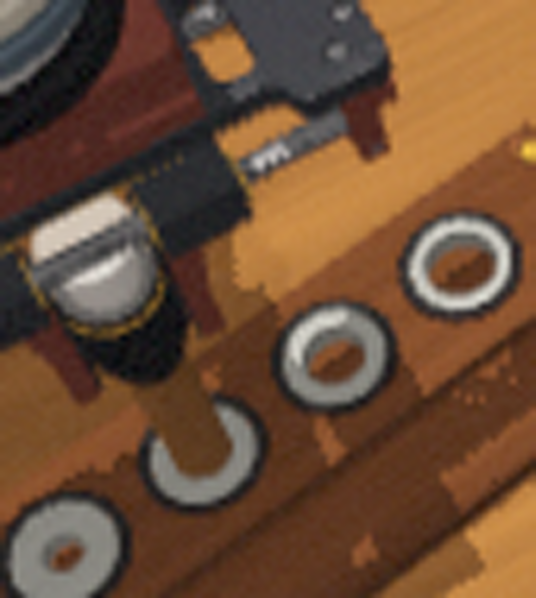

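Ring 3 stopped it: the tool halted at z 240.4 with about 3 N upward, and the butt is on the ring face at about 72 mm. Now I'll put it back into ring 2, down to the base.

```bash
python3 - <<'E'
from h import *
env.move_l([601.57,-136.85,254],rate=60)
c=np.array([594.3,-85.35])
env.move_l([*c,254],rate=100)
env.move_l([*c,247],rate=50);env.hold(.25)
r=env.move_l([*c,225],rate=15,f_stop=3);st(f"in2 {r}")
assert not r
r=env.move_l([*c,192],rate=40,f_stop=5);st(f"{r}");env.hold(.15)
r=env.move_l([*c,181.5],rate=8,f_stop=2.5);st(f"base {r}")
print([np.round(a,2) for a in avg(8)])
E
```

```text
in2 False 29.05 pos [594.34 -85.35 225.08] F [ 0.49  0.22 -0.62] M [0.01 0.01 0.01] w 29.93
False 30.02 pos [594.38 -85.35 192.15] F [ 0.25 -0.36 -0.05] M [ 0.01 -0.02  0.02] w 29.28
base True 31.12 pos [594.32 -85.34 183.98] F [-0.27  0.27  4.59] M [ 0.07  0.04 -0.01] w 29.45
[array([594.32, -85.36, 183.99]), array([-0.43, -0.16,  5.25]), array([ 0.05,  0.07, -0.  ])]
```

```bash
python3 - <<'E'
from h import *
set_gripper(50);set_gripper(80);env.hold(.2);st()
env.move_l([594.3,-85.35,300],rate=90);
env.reach([420,-330,330],[1,0,0,0]);env.hold(.3);st()
im=viewer.camera("scene");t=viewer.camera("top")
cv2.imwrite("pics/s7.png",im)
cv2.imwrite("pics/t7.png",t)
z=im[215:310,150:255]; cv2.imwrite("pics/o7.png",cv2.resize(z,None,fx=6,fy=6,interpolation=cv2.INTER_CUBIC))
E
```

```text
32.64 pos [593.77 -85.29 183.29] F [ 0.04 -0.42 -0.05] M [-0.01  0.05 -0.05] w 80.01
 35.55 pos [ 420.56 -329.41  329.84] F [-0.29  0.35  0.12] M [ 0.03  0.06 -0.03] w 80.33
```

View pics/s7.png

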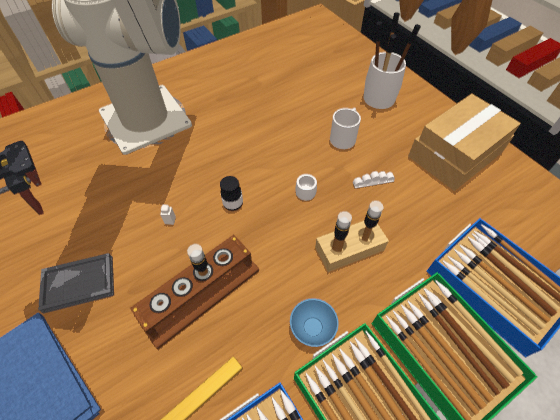

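View pics/o7.png

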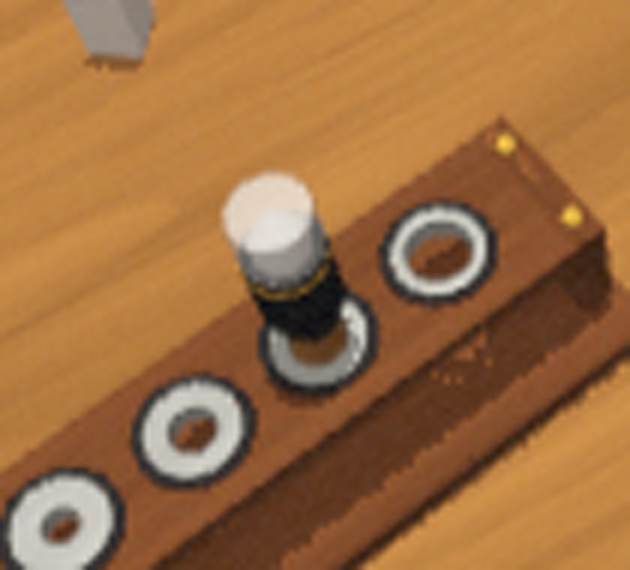

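View pics/t7.png

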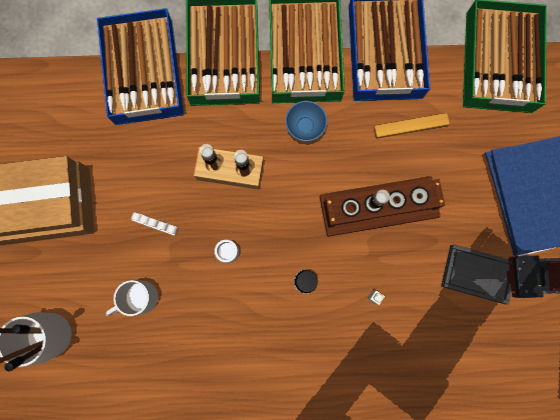

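The brush stands in ring 2 (the second from the right in the scene view, cap top at about (195,251)). The pot is empty, and the ink jar, seal, bowl, mug, rest, weight and other brushes are where they were. The gripper is clear of everything.

```bash
python3 - <<'E'
from station import workorder
print(workorder.sign_off())
E
```

```text
the job is handed in; nothing more can be done
None
```

The brush from the white pot has a 20 mm shaft. It now stands upright in ring 2 (21 mm bore) with its butt on the base board, and the job is handed in.

- **Ring 1:** it took the shaft, which went about 45 mm below the mouth. Gentle sideways feeling there found about 2.5 mm of play all round, which fits a 20 mm shaft.
- **Ring 2:** it took the shaft, about 43 mm below the mouth, with no noticeable force.
- **Ring 3:** it stopped the brush at the mouth with about 3–4 N, pressing the ring down about 1–2 mm. I lifted off at once and did not try ring 4.
- **Final placing:** back in ring 2, the butt met the base board at the expected height (tool at z 184.0 mm) with about 5 N. I then released it and moved the gripper clear.

The last pictures show the brush upright in ring 2, the pot empty, and the other brushes and things where they were. The robot's clock read about 35.5 s at the last reading before handing in, against the 64 s limit.

The two cameras disagreed by about 3.5 mm on the ring positions. I settled the exact centre by feeling the walls of ring 1, and the ring 2 fit bore it out.

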